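Right the toppled sample bottle under the lamp and switch the lamp on

ROBOT

A 6-joint arm with a two-finger parallel gripper is mounted at the origin on the work surface. World frame = base frame: x ahead of the robot, y to its left, z up, the work surface at z = 0. Lengths are in m, angles in rad, forces in N, time in s.
With the tool pointing down it reaches from about 0.3 to 0.875 m from the base axis. Payload 6.4 kg.
Tool frame: the origin (TCP) lies between the finger pads; the fingertips stand 8 mm ahead of it and the grasp point (between the pads) lies 11 mm behind it; z points along the fingers, y is the direction in which the jaws open and shut (so a half turn about z gives the same grasp; the last joint's range is limited). The gripper opens to 85 mm and grips with 20 to 120 N. Pads are 22 mm wide; open, the fingers measure 114 mm over their backs; the gripper's body (76 mm by 85 mm) begins 54 mm behind the grasp point. The pads swing forward as they close: fully open they stand 13 mm farther back than shut.
Start: joints at [1.043, 0.181, 1.607, -0, 1.354, -0.206], TCP at [0.182, 0.546, 0.239] pointing down, gripper open.
Joint ranges: [-2.99, 2.99], [-0.89, 2.07], [0.3, 2.58], [-1.14, 4.28], [0, 2.63], [-3.12, 3.12]. Speed limits (rad/s): [2.57, 2.57, 3.01, 3.14, 3.14, 3.14].

INTERFACE

Orientations are given as a unit quaternion [w, x, y, z].
In Python, from bench import monitor, viewer, workorder, spotter gives the robot as it stands. The module is installed in compiled form; this text tells all that it offers.
- The arm moves only by the tool move_arm, never from a script. Its argument "motion" is a list of rows, each a list of 3 entries, a list of its own where there are three numbers: the shift along the tool's x, y, z in units of 60 mm (1.0 is 60 mm), then the turn, a rotation vector about the tool's x, y, z in units of 8 degrees (1.0 is 8 degrees), then the opening in per cent of the stroke, from 0 (shut) to 100 (fully open). In form: [[[dx, dy, dz], [rx, ry, rz], grip], ...]. A call has 1 to 10 rows; each row is the pose to reach, as a shift and turn from the pose commanded when the call began, along the tool's axes at that moment; what a row does not reach only later rows make up. A row lasts 1/8 s, in which the tool goes at most 62.5 mm and 10.7 degrees, less where a joint would pass 70% of its speed; a pose out of reach is approached as far as the arm can. A call with a gripper value outside its range is refused whole. The fingers move at their own pace and stop on an object; the grip force is fixed at half the most. Time passes only in rows, so rows that repeat a pose let the fingers close. It gives the time, the measured TCP pose, the force and the opening at its end, in the units of the state.
- monitor.get_obs(): the state, without advancing time (a new reading comes with each control period).
- viewer.camera(name): name is "scene" or "side" or "wrist"; returns the picture (420x560x3 uint8, blue, green, red); there is no depth.
- viewer.calibration(name): a dict with "fovy" (degrees; the focal length in pixels is half the picture's height over the tangent of half this angle, whatever the lens; pixels are square), "cx", "cy" (the principal point, pixels), "extrinsics" (4x4, takes a point from camera to world coordinates). Camera axes: x right, y down, z forward; pixel columns grow to the right and rows downward; lengths in m; the calibration is good to about 2 mm. The wrist camera is an equidistant fisheye: a pixel r from the principal point sees the ray r / f radians off the axis. A picture is of the moment at which its call begins: read the wrist's pose just before it. calibration takes no time and is no camera call; for the wrist camera it gives the pose at the moment of the call.
- workorder.hand_in(): hands the job in, once; it reports no verdict.
Trained networks look in the newest picture that a camera, given by its name, has taken for a name from the list of things; names that differ only in an ending like _2 or _b are one class to them, and where a whole thing is asked for, a point or a joint stands for the part that bears it (a point fixed in the world has none). Each returns a list of dicts, best first, with "score" (0 to 1); they miss things now and then, are a little off and sometimes report something else, mostly with a low value. They report only what shows in the picture. A call takes as long as a camera call. They do not tell look-alikes from the thing itself.
- spotter.search_frame(camera, name): "centre" ([column, row] as shares, 0 to 1, of the picture: columns of its width, rows of its height, amid what is visible of it).
- spotter.outline_of(camera, name): "region" (420x560 bool, what is visible of it) and "centre" ([column, row] as shares, 0 to 1, of the picture: columns of its width, rows of its height, amid what is visible of it).
The state is a dict: "time_s": time; "q": joint angles; "dq": joint speeds; "joint_efforts": joint torques, N m; "eef_pos": TCP position; "eef_rot": TCP orientation; "wrist_force": force on the tool from outside, world axes, zero at the start; "torque": the same for the moment, N m; "opening": opening from 0.0 (shut) to 1.0 (fully open).
Only numpy, scipy, OpenCV 4.12 (cv2) and the standard library are available. Lean on these libraries where they do the work, as an engineer would, in place of code of your own. Each camera call takes 0.05 s, during which the arm holds its last target. There are 200 camera calls.

TASK

A small square amber bottle has toppled over on the lab bench: set it upright, cap up, on the round plate of the lamp stand, wholly on the plate, and let go of it only once it stands there (do not drop it). Then switch the lamp on by pulling the sprung knob of the switch box straight out to its stop and letting it spring back in. Leave the other things on the bench where they are.

Things in the scene. Friction and masses are not known exactly. Their poses are not given: they have to be found in the camera images.
- bottle: Toppled amber glass bottle, loose, lying on a flat side, cap away from the robot within 46 degrees either way; 115 mm long, about 0.18 kg. Origin: centre of its base; z runs along it from base to cap. Square body 50 x 50 mm (x, y) from 0 to 78 mm, shoulder to 90 mm, black cap 30 mm in diameter from 90 to 115 mm. Centre of mass about 46 mm from the base.
- plate (a point): Centre of the top of the lamp stand's round aluminium plate: 100 mm in diameter, 18 mm above the bench; z up, x towards the lamp. Fixed. It lies on a dark steel foot 120 mm wide (y), 10 mm thick, from x = -60 to +110 mm. The grey lamp housing (35 x 90 mm, top 83 mm above the bench) stands on the foot at +x, its lens face 67 mm from this point.
- switch_box: Fixed grey switch box, 80 x 90 x 65 mm (x, y, z), origin at the centre of its underside. The pull knob sticks out of its front, which faces its own -x, towards the robot.
- knob_grip (a point): Centre of the black pull knob's head, a block 20 x 28 x 24 mm (x, y, z of the switch box), 42 mm above the bench; it moves with the knob. At rest it is 42 mm in front of the box's face, on a thin steel spindle. Its axes are the box's: it pulls out along -x.
- pull_knob (a joint): How far the pull knob is drawn out of the box, m: 0 fully in (rest), 0.025 at its stop. A spring draws it back in: about 4 N at rest, 8 N at the stop.
- spare_bottle: Bystander: a bottle of the same shape that stands upright (50 mm square, 115 mm tall). Origin under its base. Leave it.
- jar_a: Bystander: open glass jar, 80 mm diameter, 95 mm tall, standing. Origin under its base.
- jar_b: Bystander: open glass jar, 72 mm diameter, 75 mm tall, standing. Origin under its base.
- dish: Bystander: shallow glass dish, 68 mm diameter, 14 mm high. Origin under its base.
- stopper: Bystander: black rubber stopper, 34 mm diameter at the top, 30 mm tall. Origin under its base.
- clamp_ring: Bystander: dark steel ring lying flat, 72 mm outer diameter, 8 mm high. Origin at the centre of its underside.
- eraser: Bystander: white eraser, 45 x 20 x 12 mm. Origin at the centre of its underside.
Not all that is in view belongs to the job. Leave any yellow look-alike of the bottle alone.

How it is judged:
By the outcome, as a careful person would: the job done as asked, in the order asked, and still so for the second after the job is handed in, with the robot touching nothing.
It also fails if it takes over 58 s, if anything falls off the work surface, if the arm or the gripper's body presses on something with over 40 N, if the wrist force passes 120 N, or if a joint passes its speed limit or range.

## Working session

There is one attempt and no reset: what is moved stays moved. The work goes in short steps, Python scripts to look and compute and a tool call to move; the robot and the scene stay as the last step left them, time stands still between calls to the robot, and variables do not carry over. Pictures are saved under pics/ and viewed, about 8 in all and at most 12, crops included, and the job is handed in when it is done.

Besides the shell and the picture viewer there is one more tool, called after "Emit:" in YAML: its name, and indented under it one key for each argument. move_arm: Moves the arm, as the interface text tells. Its arguments: {"type":"object","properties":{"motion":{"type":"array","items":{"type":"array"}}},"required":["motion"]}

```bash
mkdir -p pics
cat > h.py <<'E'
import numpy as np, cv2
from scipy.spatial.transform import Rotation as R
from bench import monitor, viewer, workorder, spotter
def ray(cam,px,c=None):
    c=c or viewer.calibration(cam); f=210/np.tan(np.radians(c['fovy'])/2); E=np.array(c['extrinsics'])
    d=np.array([(px[0]-c['cx'])/f,(px[1]-c['cy'])/f]); 
    if cam=='wrist':
        r=np.linalg.norm(d); v=np.array([*(d/max(r,1e-9)*np.sin(r)),np.cos(r)])
    else: v=np.array([*d,1.])
    v=E[:3,:3]@v; return E[:3,3],v/np.linalg.norm(v)
def onz(cam,px,z,c=None):
    o,v=ray(cam,px,c); return o+v*(z-o[2])/v[2]
def tri(rays):
    A=0;b=0
    for o,v in rays:
        P=np.eye(3)-np.outer(v,v); A=A+P; b=b+P@o
    p=np.linalg.solve(A,b); return p,[np.linalg.norm((np.eye(3)-np.outer(v,v))@(p-o)) for o,v in rays]
def proj(cam,p,c=None):
    c=c or viewer.calibration(cam); f=210/np.tan(np.radians(c['fovy'])/2); E=np.array(c['extrinsics'])
    q=E[:3,:3].T@(np.array(p)-E[:3,3])
    if cam=='wrist':
        t=np.arctan2(np.hypot(q[0],q[1]),q[2]); u=q[:2]/np.hypot(q[0],q[1])*t
    else: u=q[:2]/q[2]
    return np.array([c['cx'],c['cy']])+f*u
def state():
    o=monitor.get_obs(); print('t',round(o['time_s'],2),'pos',np.round(o['eef_pos'],4),'rot',np.round(o['eef_rot'],4),'F',np.round(o['wrist_force'],1),'op',round(float(o['opening']),3)); return o
def rot(o):
    q=o['eef_rot']; return R.from_quat([q[1],q[2],q[3],q[0]])
def goto(o,p,Rt):
    "shift and turn in units of the move"
    r=rot(o); print('shift',np.round(r.inv().apply(np.array(p)-o['eef_pos'])/.06,2),'turn',np.round(np.degrees((r.inv()*Rt).as_rotvec())/8,2))
E
cat > a.py <<'E'
from h import *
o=state(); print(np.round(rot(o).as_matrix(),3))
for cam in ['scene','side','wrist']:
    im=viewer.camera(cam).copy(); cv2.imwrite(f'pics/{cam}0r.png',im)
    c=viewer.calibration(cam); print(cam,c['fovy'],np.round(np.array(c['extrinsics']),3).tolist())
    for n in ['bottle','switch_box','knob_grip','plate']:
        try: L=spotter.search_frame(cam,n)
        except Exception as e: print(n,e); continue
        for d in L[:4]:
            px=np.array(d['centre'])*[560,420]; print(cam,n,round(d['score'],2),px.round(0),'z.025',np.round(onz(cam,px,.025),3))
ims=[cv2.imread(f'pics/{c}0r.png') for c in ['scene','side']]
cv2.imwrite('pics/scene0.png',cv2.resize(ims[0],(784,588))); cv2.imwrite('pics/side0.png',cv2.resize(ims[1],(784,588)))
E
python3 a.py
```

```text
t 0.0 pos [0.1816 0.545  0.2384] rot [-3.000e-04  1.602e-01  9.871e-01 -8.000e-04] F [ 0.6 -0.1 -0.3] op 0.999
[[-0.949  0.316 -0.001]
 [ 0.316  0.949 -0.001]
 [ 0.    -0.002 -1.   ]]
scene 47.88969260612879 [[-0.526, 0.694, -0.491, 1.002], [0.851, 0.424, -0.312, 0.289], [-0.008, -0.582, -0.813, 0.852], [0.0, 0.0, 0.0, 1.0]]
scene bottle 0.87 [248. 108.] z.025 [ 0.288 -0.27   0.025]
scene bottle 0.7 [276. 195.] z.025 [ 0.485 -0.062  0.025]
scene switch_box 0.76 [405. 283.] z.025 [0.534 0.262 0.025]
scene knob_grip 0.48 [418. 249.] z.025 [0.45  0.254 0.025]
scene knob_grip 0.3 [277. 197.] z.025 [ 0.486 -0.059  0.025]
scene plate 0.82 [165. 167.] z.025 [ 0.55  -0.324  0.025]
side 49.84160137510396 [[-0.982, -0.126, 0.144, 0.373], [-0.19, 0.71, -0.678, 0.657], [-0.017, -0.693, -0.721, 0.738], [0.0, 0.0, 0.0, 1.0]]
side bottle 0.86 [389. 155.] z.025 [ 0.285 -0.257  0.025]
side bottle 0.78 [294. 203.] z.025 [ 0.488 -0.052  0.025]
side bottle 0.51 [274. 315.] z.025 [0.476 0.237 0.025]
side switch_box 0.59 [233. 320.] z.025 [0.546 0.261 0.025]
side knob_grip 0.84 [273. 315.] z.025 [0.477 0.237 0.025]
side knob_grip 0.3 [234. 319.] z.025 [0.545 0.258 0.025]
side plate 0.19 [190. 249.] z.025 [0.676 0.118 0.025]
wrist 65.70646984690485 [[0.315, 0.902, 0.294, 0.106], [0.949, -0.299, -0.098, 0.571], [-0.001, 0.31, -0.951, 0.374], [0.0, 0.0, 0.0, 1.0]]
```

View pics/scene0.png

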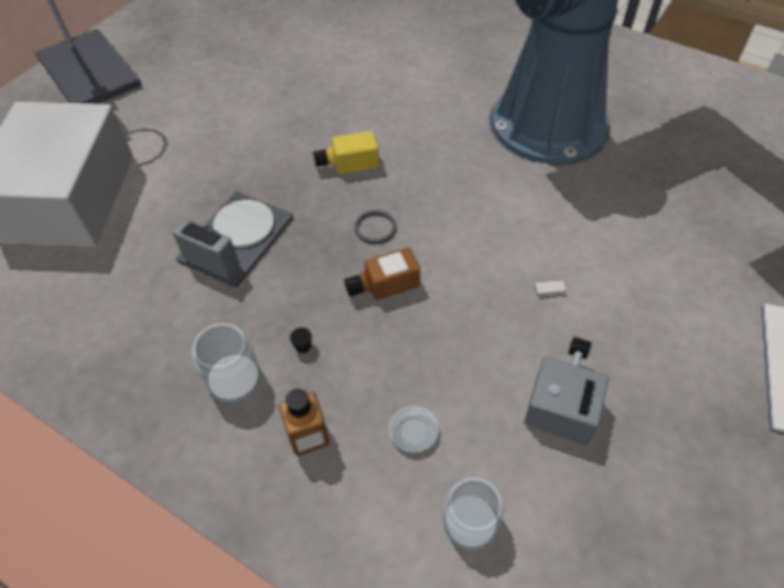

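View pics/side0.png

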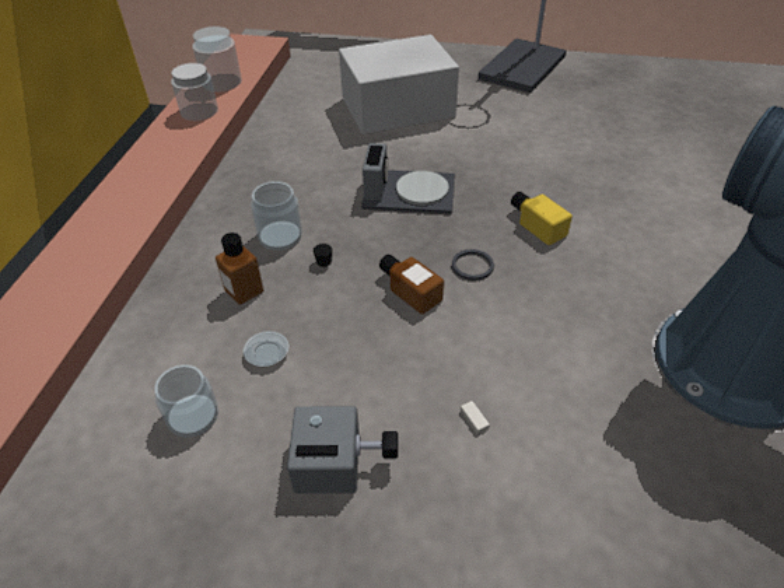

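The scene picture (display px) shows these look-alikes for the bottle:
- An amber bottle lying at (392,273), with its cap at (354,285).
- A yellow one lying at (355,152), the decoy.
- An amber one standing at (303,425), the spare.

I choose the lying amber one. The plate is at (243,223) with the lamp beside it, and the knob is at (580,347). In the side picture, the bottle is at (415,283), the plate at (423,187) and the knob at (390,444). Next I triangulate.

```bash
cat > b.py <<'E'
from h import *
P={'body label':((393,264),(417,274)),'cap':((354,285),(389,264)),'plate':((243,223),(423,187)),'knob':((580,345),(390,444)),'spindle root':((574,362),(360,446)),'lamp top':((203,234),(376,155)),'spare cap':((298,402),(232,242))}
for n,(a,b) in P.items():
    p,e=tri([ray('scene',np.array(a)/1.4),ray('side',np.array(b)/1.4)]); print(n,p.round(3),np.round(e,4))
def L(c,a,z): return onz(c,np.array(a)/1.4,z)
print('plate edge scene',[L('scene',a,.018).round(3) for a in [(212,223),(274,222),(243,200),(243,247)]])
print('foot corners scene',[L('scene',a,.010).round(3) for a in [(238,193),(293,219),(238,281),(180,259)]])
print('foot corners side',[L('side',a,.010).round(3) for a in [(455,172),(453,210),(364,206)]])
print('box top corners side z65',[L('side',a,.065).round(3) for a in [(296,408),(356,408),(357,469),(291,470)]])
print('box top corners scene',[L('scene',a,.065).round(3) for a in [(547,361),(607,373),(597,420),(530,402)]])
print('body top corners scene z50',[L('scene',a,.05).round(3) for a in [(365,265),(413,251),(419,275),(373,281)]])
print('body top corners side z50',[L('side',a,.05).round(3) for a in [(392,276),(416,259),(443,286),(416,297)]])
E
python3 b.py
```

```text
body label [ 0.48  -0.053  0.048] [0.0011 0.0011]
cap [ 0.532 -0.092  0.027] [0.0017 0.0017]
plate [ 0.513 -0.332  0.011] [0.0014 0.0014]
knob [0.463 0.249 0.044] [0.0025 0.0025]
spindle root [0.497 0.256 0.046] [0.0064 0.0064]
lamp top [ 0.601 -0.321  0.079] [0.0003 0.0003]
spare cap [ 0.761 -0.015  0.105] [0.0007 0.0007]
plate edge scene [array([ 0.543, -0.372,  0.018]), array([ 0.487, -0.285,  0.018]), array([ 0.475, -0.362,  0.018]), array([ 0.556, -0.294,  0.018])]
foot corners scene [array([ 0.462, -0.386,  0.01 ]), array([ 0.46 , -0.267,  0.01 ]), array([ 0.61 , -0.262,  0.01 ]), array([ 0.625, -0.372,  0.01 ])]
foot corners side [array([ 0.459, -0.39 ,  0.01 ]), array([ 0.448, -0.27 ,  0.01 ]), array([ 0.612, -0.254,  0.01 ])]
box top corners side z65 [array([0.589, 0.234, 0.065]), array([0.514, 0.22 , 0.065]), array([0.493, 0.303, 0.065]), array([0.569, 0.318, 0.065])]
box top corners scene [array([0.522, 0.22 , 0.065]), array([0.497, 0.296, 0.065]), array([0.568, 0.31 , 0.065]), array([0.59 , 0.226, 0.065])]
body top corners scene z50 [array([ 0.504, -0.089,  0.05 ]), array([ 0.442, -0.04 ,  0.05 ]), array([ 0.477, -0.009,  0.05 ]), array([ 0.523, -0.062,  0.05 ])]
body top corners side z50 [array([ 0.517, -0.039,  0.05 ]), array([ 0.487, -0.084,  0.05 ]), array([ 0.436, -0.031,  0.05 ]), array([ 0.473, -0.   ,  0.05 ])]
```

```bash
cat >> h.py <<'E'
def tool(az,tilt):
    "tool x = -d (d heading az), z down then tilted by tilt deg about tool y (+: towards -d, -90: z along d)"
    a=np.radians(az); d=np.array([np.cos(a),np.sin(a),0]); z=np.array([0,0,-1.]); x=-d
    return R.from_matrix(np.c_[x,np.cross(z,x),z])*R.from_rotvec([0,np.radians(tilt),0])
def log(o):
    open('q.txt','a').write(' '.join(f'{v:.5f}' for v in [*o['q'],*o['eef_pos'],*o['eef_rot']])+'\n')
E
python3 -c "
from h import *
o=state();log(o);goto(o,[.47,-.04,.25],tool(-42,0))"
```

```text
t 0.75 pos [0.1819 0.5455 0.2393] rot [0.     0.1602 0.9871 0.    ] F [ 0.7 -0.1 -0.3] op 0.999
shift [-7.64 -7.74 -0.18] turn [0.   0.   2.95]
```

Emit:
move_arm:
  motion:
    - [[-1.0,-1.0,-0.1],[0,0,0.3],100]
    - [[-7.6,-7.7,-0.2],[0,0,2.95],100]
    - [[-7.6,-7.7,-0.2],[0,0,2.95],100]
    - [[-7.6,-7.7,-0.2],[0,0,2.95],100]
    - [[-7.6,-7.7,-0.2],[0,0,2.95],100]
    - [[-7.6,-7.7,-0.2],[0,0,2.95],100]
    - [[-7.6,-7.7,-0.2],[0,0,2.95],100]
    - [[-7.6,-7.7,-0.2],[0,0,2.95],100]
    - [[-7.6,-7.7,-0.2],[0,0,2.95],100]
    - [[-7.6,-7.7,-0.2],[0,0,2.95],100]

```text
time_s: 2.0
eef_pos: [0.4583, -0.0173, 0.2514]
eef_rot: [0.001, 0.359, 0.933, 0.0]
wrist_force: [1.1, 0.4, 0.1]
opening: 1.001
```

```bash
python3 -c "
from h import *
o=state();log(o);goto(o,[.47,-.04,.25],tool(-42,0))"
```

```text
t 2.0 pos [ 0.4583 -0.0173  0.2514] rot [6.000e-04 3.589e-01 9.334e-01 2.000e-04] F [1.1 0.4 0.1] op 1.001
shift [-0.4  -0.15  0.02] turn [ 0.01  0.01 -0.01]
```

Emit:
move_arm:
  motion:
    - [[0,0,0],[0,0,0],100]
    - [[0,0,0],[0,0,0],100]

```text
time_s: 2.25
eef_pos: [0.4573, -0.0152, 0.2507]
eef_rot: [-0.0, 0.359, 0.933, 0.0]
wrist_force: [-0.5, 0.3, -0.2]
opening: 1.0
```

```bash
cat > c.py <<'E'
from h import *
import sys
o=state();log(o); c=viewer.calibration('wrist'); im=viewer.camera('wrist').copy()
L=spotter.outline_of('wrist','bottle')
for d in L[:3]:
    m=d['region'].astype(np.uint8); print(round(d['score'],2),np.array(d['centre'])*[560,420],m.sum())
    cs,_=cv2.findContours(m,cv2.RETR_EXTERNAL,cv2.CHAIN_APPROX_SIMPLE); cv2.drawContours(im,cs,-1,(0,255,0),1)
cv2.imwrite(sys.argv[1],cv2.resize(im,(784,588)))
np.save('cal.npy',c,allow_pickle=True)
E
python3 c.py pics/w1.png
```

```text
t 2.25 pos [ 0.4573 -0.0152  0.2507] rot [-4.000e-04  3.592e-01  9.333e-01  1.000e-04] F [-0.5  0.3 -0.2] op 1.0
0.84 [ 60.704 216.384] 3094
0.77 [267.512 223.398] 3819
```

View pics/w1.png

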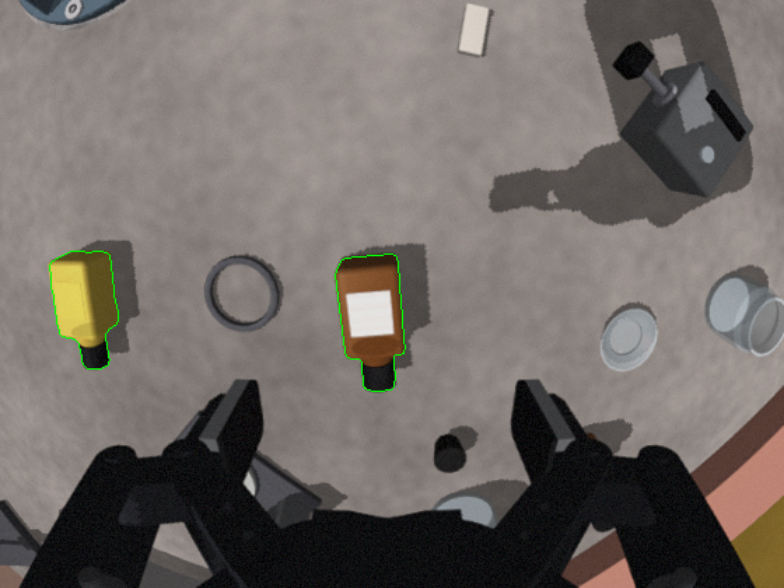

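The wrist view shows the amber bottle at (371,315), its cap at (378,375) and the label up. The yellow look-alike is at (85,300), so the choice holds.

```bash
cat > d.py <<'E'
from h import *
c=np.load('cal.npy',allow_pickle=True).item()
f=lambda a,z: onz('wrist',np.array(a)/1.4,z,c)
B=[f(a,.05) for a in [(337,270),(398,266),(404,352),(346,358)]]
for b in B: print(b.round(4))
bm=(B[0]+B[1])/2; sm=(B[2]+B[3])/2; e=sm-bm
print('base',bm.round(4),'sh',sm.round(4),'len',np.linalg.norm(e).round(4),'az',np.degrees(np.arctan2(e[1],e[0])).round(1),'w',np.linalg.norm(B[0]-B[1]).round(4),np.linalg.norm(B[2]-B[3]).round(4))
cap=f((378,375),.032); e=cap-bm; print('cap',cap.round(4),'az to cap',np.degrees(np.arctan2(e[1],e[0])).round(1))
for n,a,b in [('label',(393,264),(370,314)),('cap',(354,285),(378,376))]:
    p,er=tri([ray('scene',np.array(a)/1.4),ray('wrist',np.array(b)/1.4,c)]);print(n,p.round(4),np.round(er,4))
d=np.loadtxt('q.txt'); print(d[:,:6].round(3))
E
python3 d.py
```

```text
[ 0.4364 -0.0482  0.05  ]
[ 0.4653 -0.0115  0.05  ]
[ 0.5221 -0.0554  0.05  ]
[ 0.4945 -0.0942  0.05  ]
base [ 0.4508 -0.0299  0.05  ] sh [ 0.5083 -0.0748  0.05  ] len 0.073 az -38.0 w 0.0466 0.0476
cap [ 0.5303 -0.0919  0.032 ] az to cap -38.0
label [ 0.4796 -0.0536  0.0498] [0.0001 0.0001]
cap [ 0.5319 -0.0928  0.0291] [0.0008 0.0008]
[[ 1.043  0.181  1.607 -0.     1.354 -0.206]
 [-0.298 -0.101  1.874  0.     1.367 -1.134]
 [-0.294 -0.101  1.875  0.     1.368 -1.13 ]]
```

```bash
cat >> h.py <<'E'
def gp(o,g,az,tilt):
    Rt=tool(az,tilt); p=np.array(g)+.011*Rt.apply([0,0,1]); print('tcp',p.round(4)); goto(o,p,Rt)
E
python3 -c "
from h import *
o=state();gp(o,[.486,-.057,.15],-38,30)"
```

```text
t 2.35 pos [ 0.4571 -0.0141  0.2509] rot [-2.000e-04  3.580e-01  9.337e-01  1.000e-04] F [ 0.4 -0.1  0.3] op 1.001
tcp [ 0.4817 -0.0536  0.1405]
shift [-0.75 -0.22  1.84] turn [ 0.13  3.75 -0.48]
```

Emit:
move_arm:
  motion:
    - [[-0.4,-0.1,0.9],[0.1,1.2,-0.2],100]
    - [[-0.75,-0.22,1.84],[0.13,2.5,-0.48],100]
    - [[-0.75,-0.22,1.84],[0.13,3.75,-0.48],100]
    - [[-0.75,-0.22,1.84],[0.13,3.75,-0.48],100]
    - [[-0.75,-0.22,1.84],[0.13,3.75,-0.48],100]

```text
time_s: 2.98
eef_pos: [0.4824, -0.0541, 0.1413]
eef_rot: [-0.243, 0.315, 0.914, 0.084]
wrist_force: [-0.3, -0.1, 0.2]
opening: 0.998
```

```bash
cat > k.py <<'E'
from h import *
from scipy.optimize import least_squares
def fk(q,p):
    h,L1,L2,t,s,off,a=p
    b=R.from_euler('z',q[0]); Rf=b*R.from_euler('y',q[1]+q[2])
    Rw=Rf*R.from_euler('z',s*q[3])*R.from_euler('y',q[4])*R.from_euler('z',q[5]+np.pi/2)
    pw=b.apply([a+L1*np.sin(q[1]),off,h+L1*np.cos(q[1])])+Rf.apply([0,0,L2])
    return pw+t*Rw.apply([0,0,1]),Rw
if __name__=='__main__':
    o=state(); log(o); D=np.loadtxt('q.txt'); print(D[-1,:6])
    for s in [1,-1]:
        f=lambda p:np.concatenate([fk(d[:6],[p[0],p[1],p[2],p[3],s,p[4],p[5]])[0]-d[6:9] for d in D])
        r=least_squares(f,[.25,.43,.5,.3,.118,0]); print(s,r.x.round(4),np.abs(r.fun).max().round(4))
        for d in D: 
            e=fk(d[:6],[*r.x[:4],s,*r.x[4:]])[1].inv()*R.from_quat([*d[10:13],d[9]]); print(np.degrees(e.magnitude()).round(2),end=' ')
        print()
    gp(o,[.486,-.057,.032],-38,30)
E
python3 k.py
```

```text
t 2.98 pos [ 0.4824 -0.0541  0.1413] rot [-0.2433  0.3146  0.9137  0.0837] F [-0.3 -0.1  0.2] op 0.998
[-0.43254  0.43441  1.58433  0.11409  1.63137 -1.36287]
1 [ 0.269   0.4289  0.5082  0.3422  0.1169 -0.0117] 0.0022
0.0 0.0 0.0 0.0 
-1 [ 0.2522  0.3457  0.4997  0.2436  0.1336 -0.0072] 0.0471
0.0 0.03 0.04 13.07 
tcp [ 0.4817 -0.0536  0.0225]
shift [-0.97 -0.    1.72] turn [-0.    0.02  0.  ]
```

```bash
cat > ik.py <<'E'
from k import *
P=[.269,.4289,.5082,.3422,1,.1169,-.0117]
lo=np.array([-2.99,-.89,.3,-1.14,0,-3.12]);hi=np.array([2.99,2.07,2.58,4.28,2.63,3.12])
def ik(p,Rt,q0):
    f=lambda q:(lambda a:np.r_[(a[0]-p)*10,(a[1].inv()*Rt).as_rotvec()])(fk(q,P))
    r=least_squares(f,np.clip(q0,lo+.01,hi-.01),bounds=(lo,hi)); return r.x,np.abs(r.fun).max()
if __name__=='__main__':
    rng=np.random.default_rng(0); g=np.array([.515,-.329,.018+.046])
    for tilt in [-60,-55]:
        for az in range(-180,180,20):
            Rt=tool(az,tilt); p=g+.011*Rt.apply([0,0,1]); S=[]
            for q0 in [[-.6,.3,1.9,1.5,1,0],[-.6,-.3,2.2,3.1,.5,-1],[-.6,.3,1.9,0,1,0],[-.6,.3,1.9,-.8,1,1],[-.6,.3,1.9,2.,1,-2],[-.6,.3,1.9,2.5,1,2]]:
                q,e=ik(p,Rt,np.array(q0))
                if e<1e-3 and not any(np.abs(q-s).max()<.05 for s in S): S.append(q)
            for s in S: print(tilt,az,s.round(2),'m',np.minimum(s-lo,hi-s).min().round(2))
E
python3 ik.py
```

```text
-60 -180 [-0.52  1.2   0.76 -0.53  2.1   1.  ] m 0.46
-60 -160 [-0.43  1.07  1.01 -0.69  1.87  0.87] m 0.45
-60 -140 [-0.35  0.92  1.28 -0.85  1.62  0.79] m 0.29
-60 -120 [-0.3   0.76  1.57 -1.04  1.37  0.76] m 0.1
-60 -60 [-0.53  0.31  2.33  3.94  0.65  1.17] m 0.25
-60 -40 [-0.82  0.23  2.46  2.96  0.6   1.66] m 0.12
-60 -20 [-1.11  0.24  2.44  2.09  0.76  2.03] m 0.14
-60 0 [-1.26  0.35  2.28  1.55  0.97  2.17] m 0.3
-60 20 [-1.29  0.49  2.05  1.2   1.18  2.23] m 0.53
-60 40 [-1.25  0.64  1.78  0.96  1.4   2.24] m 0.8
-60 60 [-1.17  0.8   1.49  0.76  1.63  2.21] m 0.91
-60 80 [-1.07  0.96  1.21  0.6   1.85  2.14] m 0.78
-60 100 [-0.97  1.11  0.94  0.42  2.06  2.01] m 0.57
-60 120 [-0.85  1.23  0.7   0.21  2.23  1.8 ] m 0.4
-60 140 [-0.74  1.31  0.56 -0.05  2.32  1.52] m 0.26
-60 160 [-0.63  1.3   0.58 -0.32  2.27  1.22] m 0.28
-55 -180 [-0.53  1.13  0.84 -0.48  2.01  1.03] m 0.54
-55 -160 [-0.44  1.01  1.06 -0.64  1.8   0.87] m 0.5
-55 -140 [-0.37  0.87  1.32 -0.8   1.56  0.77] m 0.34
-55 -120 [-0.32  0.71  1.59 -0.98  1.31  0.71] m 0.16
-55 -60 [-0.55  0.26  2.31  4.06  0.52  1.02] m 0.22
-55 -40 [-0.81  0.18  2.43  2.91  0.43  1.71] m 0.15
-55 -20 [-1.08  0.19  2.41  1.97  0.63  2.19] m 0.17
-55 0 [-1.22  0.3   2.26  1.47  0.89  2.3 ] m 0.32
-55 20 [-1.26  0.44  2.04  1.14  1.12  2.32] m 0.54
-55 40 [-1.22  0.6   1.79  0.91  1.34  2.29] m 0.79
-55 60 [-1.15  0.75  1.52  0.72  1.57  2.24] m 0.88
-55 80 [-1.06  0.9   1.25  0.56  1.78  2.14] m 0.85
-55 100 [-0.96  1.04  1.    0.39  1.98  2.  ] m 0.65
-55 120 [-0.85  1.16  0.79  0.19  2.13  1.79] m 0.49
-55 140 [-0.74  1.22  0.67 -0.04  2.21  1.52] m 0.37
-55 160 [-0.63  1.21  0.69 -0.28  2.16  1.24] m 0.39
```

Emit:
move_arm:
  motion:
    - [[-0.4,0,0.7],[0,0,0],100]
    - [[-0.75,0,1.3],[0,0,0],100]
    - [[-0.97,0,1.7],[0,0,0],100]
    - [[-0.97,0,1.7],[0,0,0],100]
    - [[-0.97,0,1.7],[0,0,0],20]
    - [[-0.97,0,1.7],[0,0,0],20]
    - [[-0.97,0,1.7],[0,0,0],20]
    - [[-0.97,0,1.7],[0,0,0],20]
    - [[-0.97,0,1.7],[0,0,0],20]

```text
time_s: 4.1
eef_pos: [0.4833, -0.0552, 0.0253]
eef_rot: [-0.243, 0.315, 0.913, 0.084]
wrist_force: [1.6, 0.8, 7.7]
opening: 0.577
```

```bash
cat > path.py <<'E'
from ik import *
o=state(); q=np.array(o['q'])
f=lambda a:onz('side',np.array(a)/1.4,0).round(3)
print('white box foot',f((360,127)),f((455,110)), 'lamp stand',f((490,80)))
# path: lift/untilt, yaw -292 while translating, pitch
A=np.array([.486,-.057,.15]);B=np.array([.515,-.329,.16]); W=[]
for s in np.linspace(0,1,8): W.append((A-[0,0,.118*(1-s)],-38,30*(1-s)))
for s in np.linspace(0,1,40): W.append((A+(B-A)*s,-38-292*s,0))
for s in np.linspace(0,1,10): W.append((B,30,-60*s))
for s in np.linspace(0,1,5): W.append((B-[0,0,.09*s],30,-60))
for i,(g,az,t) in enumerate(W):
    Rt=tool(az,t); qn,e=ik(g+.011*Rt.apply([0,0,1]),Rt,q); 
    if i%4==0 or e>1e-3 or np.abs(qn-q).max()>.6: print(i,qn.round(2),round(e,4),np.abs(qn-q).max().round(2))
    q=qn
E
python3 path.py
```

```text
t 4.1 pos [ 0.4833 -0.0552  0.0253] rot [-0.243   0.3153  0.9135  0.0845] F [1.6 0.8 7.7] op 0.577
white box foot [ 0.686 -0.538  0.   ] [ 0.489 -0.643  0.   ] lamp stand [ 0.423 -0.797  0.   ]
0 [-0.44  0.58  1.65  0.11  1.43 -1.39] 0.0 0.04
4 [-0.4   0.27  1.83  0.06  1.25 -1.33] 0.0 0.07
8 [-0.36  0.06  1.95 -0.    1.13 -1.27] 0.0 0.0
12 [-0.41  0.08  1.93  0.    1.14 -0.79] 0.0 0.12
16 [-0.46  0.1   1.91  0.    1.14 -0.32] 0.0 0.12
20 [-0.51  0.12  1.88  0.    1.14  0.15] 0.0 0.12
24 [-0.55  0.14  1.85  0.    1.15  0.63] 0.0 0.12
28 [-0.59  0.17  1.82 -0.    1.15  1.11] 0.0 0.12
32 [-0.63  0.2   1.78  0.    1.16  1.6 ] 0.0 0.12
36 [-0.67  0.23  1.74  0.    1.17  2.08] 0.0 0.12
40 [-0.7   0.26  1.7   0.    1.18  2.57] 0.0 0.12
44 [-0.74  0.3   1.65  0.    1.19  3.06] 0.0 0.12
45 [-0.76  0.3   1.65  0.03  1.19  3.12] 0.0311 0.06
46 [-0.81  0.3   1.66  0.1   1.18  3.12] 0.0919 0.07
47 [-0.85  0.29  1.68  0.17  1.16  3.12] 0.1552 0.07
48 [-0.85  0.29  1.68  0.17  1.16  3.12] 0.1552 0.0
49 [-0.88  0.27  1.7   0.23  1.15  3.12] 0.098 0.07
50 [-0.91  0.26  1.73  0.3   1.14  3.12] 0.0378 0.06
52 [-1.02  0.25  1.79  0.52  1.14  2.94] 0.0 0.13
56 [-1.24  0.34  1.9   0.95  1.31  2.49] 0.0 0.1
60 [-1.27  0.47  1.92  1.05  1.34  2.32] 0.0 0.04
```

Emit:
move_arm:
  motion:
    - [[0.1,0,-0.17],[0,0,0],20]
    - [[0.3,0,-0.6],[0,0,0],20]
    - [[0.6,0,-1.1],[0,-0.8,0],20]
    - [[0.9,0,-1.6],[0,-1.8,0],20]
    - [[1.15,0,-2.0],[0,-2.8,0],20]
    - [[1.15,0,-2.0],[0,-3.75,0],20]
    - [[1.15,0,-2.0],[0,-3.75,0],20]
    - [[1.15,0,-2.0],[0,-3.75,0],20]

```text
time_s: 5.1
eef_pos: [0.482, -0.055, 0.162]
eef_rot: [-0.001, 0.326, 0.945, 0.0]
wrist_force: [-0.6, 0.1, -0.7]
opening: 0.579
```

```bash
cat > e.py <<'E'
from h import *
import sys
o=state(); print('q',np.round(o['q'],2)); g,az,t=eval(sys.argv[1]); gp(o,g,az,t)
E
python3 e.py "[.486,-.057,.17],-38,0"
```

```text
t 5.1 pos [ 0.482 -0.055  0.162] rot [-7.000e-04  3.265e-01  9.452e-01  2.000e-04] F [-0.6  0.1 -0.7] op 0.579
q [-0.36  0.07  1.9   0.    1.18 -1.26]
tcp [ 0.486 -0.057  0.159]
shift [-0.07  0.01  0.05] turn [-0.   -0.01 -0.01]
```

Emit:
move_arm:
  motion:
    - [[-0.2,-0.2,-0.1],[0,0,1.0],20]
    - [[-0.6,-0.6,-0.3],[0,0,2.2],20]
    - [[-1.0,-1.0,-0.5],[0,0,3.4],20]
    - [[-1.4,-1.4,-0.67],[0,0,4.6],20]
    - [[-1.8,-1.8,-0.67],[0,0,5.8],20]
    - [[-2.2,-2.2,-0.67],[0,0,7.0],20]
    - [[-2.6,-2.6,-0.67],[0,0,8.2],20]
    - [[-3.0,-3.0,-0.67],[0,0,9.4],20]
    - [[-3.25,-3.25,-0.67],[0,0,10.6],20]
    - [[-3.25,-3.25,-0.67],[0,0,11.0],20]

```text
time_s: 6.35
eef_pos: [0.5147, -0.3313, 0.2003]
eef_rot: [-0.002, 0.893, 0.45, -0.001]
wrist_force: [0.1, -0.9, -1.5]
opening: 0.581
```

Emit:
move_arm:
  motion:
    - [[0,0,0],[0,0,1.2],20]
    - [[0,0,0],[0,0,2.4],20]
    - [[0,0,0],[0,0,3.6],20]
    - [[0,0,0],[0,0,4.8],20]
    - [[0,0,0],[0,0,6.0],20]
    - [[0,0,0],[0,0,7.2],20]
    - [[0,0,0],[0,0,8.4],20]
    - [[0,0,0],[0,0,9.6],20]
    - [[0,0,0],[0,0,10.8],20]
    - [[0,0,0],[0,0,11.0],20]

```text
time_s: 7.6
eef_pos: [0.5149, -0.3294, 0.2006]
eef_rot: [-0.001, 0.956, -0.294, -0.001]
wrist_force: [-0.1, -0.3, -1.6]
opening: 0.581
```

```bash
python3 e.py "[.515,-.329,.22],75,0"
```

```text
t 7.6 pos [ 0.5149 -0.3294  0.2006] rot [-7.000e-04  9.559e-01 -2.937e-01 -1.300e-03] F [-0.1 -0.3 -1.6] op 0.581
q [-0.76  0.3   1.55  0.    1.3   1.4 ]
tcp [ 0.515 -0.329  0.209]
shift [-0.   -0.01 -0.14] turn [0.01 0.02 8.86]
```

Emit:
move_arm:
  motion:
    - [[0,0,0],[0,0,1.2],20]
    - [[0,0,0],[0,0,2.4],20]
    - [[0,0,-0.1],[0,0,3.6],20]
    - [[0,0,-0.2],[0,0,4.8],20]
    - [[0,0,-0.3],[0,0,6.0],20]
    - [[0,0,-0.3],[0,0,7.2],20]
    - [[0,0,-0.3],[0,0,8.4],20]
    - [[0,0,-0.3],[0,0,8.9],20]

```text
time_s: 8.6
eef_pos: [0.515, -0.3291, 0.2191]
eef_rot: [-0.0, -0.606, 0.795, 0.001]
wrist_force: [-0.0, -0.1, -0.1]
opening: 0.579
```

Emit:
move_arm:
  motion:
    - [[0,0,0],[0,-1.0,0],20]
    - [[0,0,0],[0,-2.0,0],20]
    - [[0,0,0],[0,-3.0,0],20]
    - [[0,0,0],[0,-4.0,0],20]
    - [[0,0,0],[0,-5.0,0],20]
    - [[0,0,0],[0,-6.0,0],20]
    - [[0,0,0],[0,-7.0,0],20]
    - [[0,0,0],[0,-7.5,0],20]
    - [[0,0,0],[0,-7.5,0],20]

```text
time_s: 9.72
eef_pos: [0.5143, -0.3295, 0.2174]
eef_rot: [0.398, -0.525, 0.688, 0.304]
wrist_force: [0.2, -0.4, -1.6]
opening: 0.577
```

```bash
python3 e.py "[.515,-.329,.16],50,-60"
```

```text
t 9.72 pos [ 0.5143 -0.3295  0.2174] rot [ 0.3979 -0.5247  0.6883  0.3042] F [ 0.2 -0.4 -1.6] op 0.577
q [-1.09  0.71  1.25  0.7   1.98  2.33]
tcp [ 0.5211 -0.3217  0.1545]
shift [ 0.83 -0.08  0.66] turn [2.68 0.01 1.53]
```

Emit:
move_arm:
  motion:
    - [[0.2,0,0.1],[0.6,0,0.35],20]
    - [[0.4,0,0.3],[1.3,0,0.75],20]
    - [[0.6,-0.05,0.5],[2.0,0,1.15],20]
    - [[0.83,-0.08,0.66],[2.68,0,1.53],20]
    - [[0.83,-0.08,0.66],[2.68,0,1.53],20]
    - [[0.83,-0.08,0.66],[2.68,0,1.53],20]

```text
time_s: 10.48
eef_pos: [0.5226, -0.3216, 0.1581]
eef_rot: [0.453, -0.368, 0.784, 0.21]
wrist_force: [0.7, 0.5, -0.5]
opening: 0.578
```

```bash
python3 e.py "[.515,-.329,.16],50,-60"; python3 -c "
from h import *
a=viewer.camera('side')[60:200,200:400]; b=viewer.camera('scene')[80:220,80:280]; w=viewer.camera('wrist'); np.save('cal.npy',viewer.calibration('wrist'),allow_pickle=True)
top=np.hstack([cv2.resize(a,(400,280)),cv2.resize(b,(400,280))]); w=np.hstack([cv2.resize(w,(400,300)),np.zeros((300,400,3),np.uint8)])
cv2.imwrite('pics/p1.png',np.vstack([top,w]))"
```

```text
t 10.47 pos [ 0.5226 -0.3216  0.1581] rot [ 0.4533 -0.3683  0.7841  0.2098] F [ 0.7  0.5 -0.5] op 0.578
q [-1.17  0.6   1.58  0.88  1.61  2.39]
tcp [ 0.5211 -0.3217  0.1545]
shift [0.06 0.02 0.02] turn [-0.   -0.01  0.04]
```

View pics/p1.png

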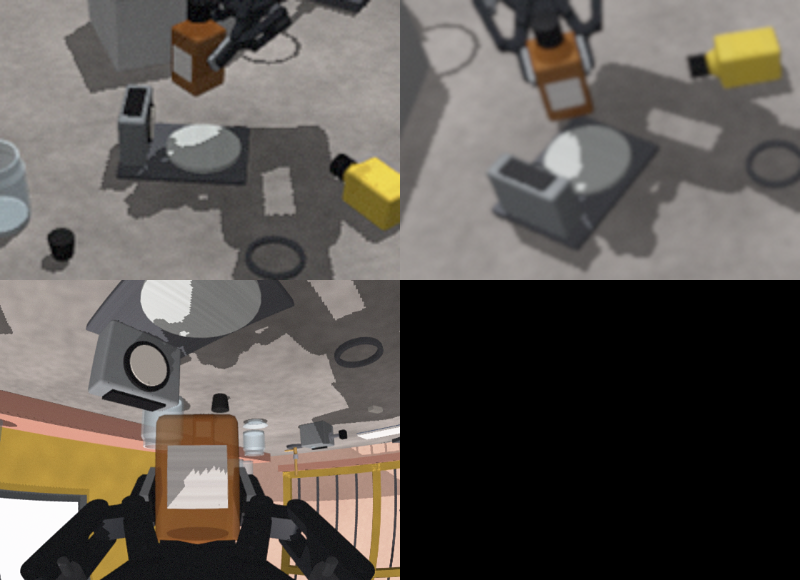

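The bottle hangs upright in the grip: side base corners at (197,95) and (172,80), and the wrist view is centred at x≈197. The plate is clear below. Next I check the base height and offset.

```bash
python3 -c "
from h import *
C=[]
for a,b in [((298.5,107.5),(176,134)),((286,100),(155,139))]:
    p,e=tri([ray('side',a),ray('scene',b)]);C.append(p);print(p.round(4),np.round(e,4))
# nominal base for gp: corners
g=np.array([.5226,-.3216])-.011*.866*np.array([np.cos(np.radians(50)),np.sin(np.radians(50))]);print('gp xy',g)
e=C[1]-C[0];m=(C[0]+C[1])/2;n=np.array([-.643,-.766]);print('len',np.linalg.norm(e),'centre by corners',m[:2]+.0*n, 'edge mid; centre =',m[:2]+.025*n)
# plate centre refine from scene+side (crop px)
p,er=tri([ray('side',(200+204/2,60+148/2)),ray('scene',(80+187/2,80+160/2))]);print('plate',p.round(4),np.round(er,4))
print(onz('side',(302,134),.018).round(4),onz('scene',(173.5,160),.018).round(4))
c=np.load('cal.npy',allow_pickle=True).item()
print('corner proj wrist',[(proj('wrist',q,c)/1.4).round(0) for q in C])
"
```

```text
[ 0.5174 -0.2933  0.1175] [0.0027 0.0027]
[ 0.5534 -0.3206  0.1186] [0.0033 0.0033]
gp xy [ 0.51647681 -0.32889734]
len 0.04520619053112309 centre by corners [ 0.53539902 -0.30692355] edge mid; centre = [ 0.51932402 -0.32607355]
plate [ 0.5134 -0.3321  0.0087] [0.0012 0.0012]
[ 0.512  -0.3177  0.018 ] [ 0.5178 -0.3265  0.018 ]
corner proj wrist [array([225., 150.]), array([167., 152.])]
```

Emit:
move_arm:
  motion:
    - [[0.35,0,0.2],[0,0,0],20]
    - [[0.7,0,0.4],[0,0,0],20]
    - [[1.05,0,0.6],[0,0,0],20]
    - [[1.25,0,0.72],[0,0,0],20]
    - [[1.33,0,0.77],[0,0,0],20]
    - [[1.33,0,0.77],[0,0,0],20]

```text
time_s: 11.38
eef_pos: [0.5225, -0.321, 0.0649]
eef_rot: [0.454, -0.367, 0.785, 0.211]
wrist_force: [-0.6, -0.5, -1.6]
opening: 0.577
```

Emit:
move_arm:
  motion:
    - [[0.02,0,0.01],[0,0,0],20]
    - [[0.04,0,0.025],[0,0,0],20]

```text
time_s: 11.62
eef_pos: [0.5226, -0.3212, 0.0624]
eef_rot: [0.454, -0.367, 0.785, 0.21]
wrist_force: [-0.1, 0.1, -0.5]
opening: 0.58
```

Emit:
move_arm:
  motion:
    - [[0.02,0,0.01],[0,0,0],20]
    - [[0.04,0,0.025],[0,0,0],20]

```text
time_s: 11.88
eef_pos: [0.5226, -0.3209, 0.0599]
eef_rot: [0.454, -0.366, 0.784, 0.211]
wrist_force: [-4.0, -1.7, 7.8]
opening: 0.577
```

```bash
cat > crop.py <<'E'
from h import *
import sys
a=viewer.camera('side')[60:200,200:400]; b=viewer.camera('scene')[80:220,80:280]; w=viewer.camera('wrist')
cv2.imwrite(sys.argv[1],np.vstack([np.hstack([cv2.resize(a,(400,280)),cv2.resize(b,(400,280))]),np.hstack([cv2.resize(w,(400,300)),np.zeros((300,400,3),np.uint8)])])); state()
E
python3 crop.py pics/p2.png
```

```text
t 12.03 pos [ 0.5226 -0.3209  0.0599] rot [ 0.4541 -0.3665  0.7842  0.2107] F [-2.7 -0.2  5.3] op 0.576
```

View pics/p2.png

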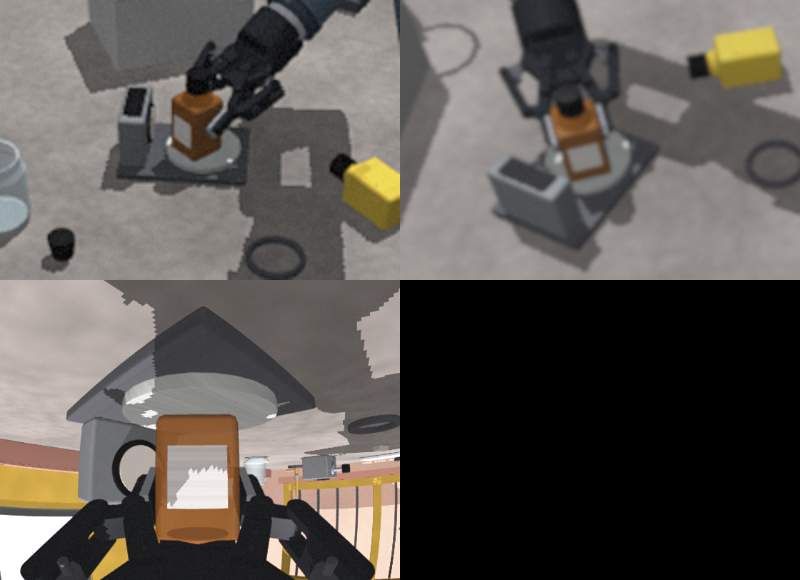

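```bash
python3 -c "
from h import *
S=lambda x,y,z=.018:onz('side',(200+x/2,60+y/2),z).round(4)
Q=lambda x,y,z=.018:onz('scene',(80+x/2,80+y/2),z).round(4)
print('side corners',S(172,147),S(197,159),S(222,146)); print('side plate L R B',S(165,148),S(241,148),S(203,172))
print('scene corners',Q(170,182),Q(207,172)); print('scene plate L R B',Q(145,160),Q(232,157),Q(187,193))
r=spotter.outline_of('side','plate'); print(len(r))
"
```

```text
side corners [ 0.5543 -0.3127  0.018 ] [ 0.5173 -0.2924  0.018 ] [ 0.4891 -0.3261  0.018 ]
side plate L R B [ 0.5631 -0.309   0.018 ] [ 0.4637 -0.3259  0.018 ] [ 0.5052 -0.2665  0.018 ]
scene corners [ 0.5541 -0.3217  0.018 ] [ 0.5201 -0.2948  0.018 ]
scene plate L R B [ 0.5434 -0.3687  0.018 ] [ 0.4866 -0.2843  0.018 ] [ 0.5566 -0.2944  0.018 ]
2
```

Emit:
move_arm:
  motion:
    - [[-0.05,0,-0.03],[0,0,0],20]
    - [[-0.05,0,-0.03],[0,0,0],20]
    - [[-0.02,0.04,-0.06],[0,0,0],20]
    - [[-0.02,0.08,-0.09],[0,0,0],20]
    - [[-0.02,0.08,-0.09],[0,0,0],20]
    - [[0.01,0.08,-0.07],[0,0,0],20]
    - [[0.03,0.08,-0.06],[0,0,0],20]
    - [[0.03,0.08,-0.06],[0,0,0],20]

```text
time_s: 13.08
eef_pos: [0.5163, -0.3208, 0.0599]
eef_rot: [0.454, -0.366, 0.784, 0.211]
wrist_force: [-2.4, -0.6, 5.5]
opening: 0.572
```

Emit:
move_arm:
  motion:
    - [[0,0,0],[0,0,0],65]
    - [[0,0,0],[0,0,0],80]
    - [[0,0,0],[0,0,0],90]
    - [[0,0,0],[0,0,0],90]

```text
time_s: 13.58
eef_pos: [0.5162, -0.3206, 0.0591]
eef_rot: [0.454, -0.366, 0.785, 0.211]
wrist_force: [0.3, 0.8, 1.1]
opening: 0.903
```

Emit:
move_arm:
  motion:
    - [[0,0,-0.3],[0,0,0],90]
    - [[0,0,-0.7],[0,0,0],90]
    - [[0,0,-1.2],[0,0,0],90]
    - [[0,0,-1.8],[0,0,0],90]
    - [[0,0,-2.3],[0,0,0],90]
    - [[0,0,-2.3],[0,0,0],90]

```text
time_s: 14.32
eef_pos: [0.4377, -0.4162, 0.1303]
eef_rot: [0.453, -0.366, 0.786, 0.208]
wrist_force: [0.2, 0.1, 0.6]
opening: 0.902
```

```bash
python3 crop.py pics/p3.png; python3 -c "
from ik import *
k=np.array([.463,.249,.042]); o=state(); print('q',np.round(o['q'],2))
for az in [14]:
  for flip in [0,1]:
    Rt=tool(az+180*flip+90*0,0)*R.from_euler('z',90*0,degrees=True)
    print(flip, ik(k,Rt,[0.2,.3,1.9,0,1,0]), ik(k,Rt*R.from_euler('z',90,degrees=True),[0.2,.3,1.9,0,1,0]))
"
```

```text
t 14.47 pos [ 0.4391 -0.4119  0.128 ] rot [ 0.4536 -0.3661  0.7847  0.2109] F [ 0.5 -0.1 -0.3] op 0.9
t 14.47 pos [ 0.4391 -0.4119  0.128 ] rot [ 0.4536 -0.3661  0.7847  0.2109] F [ 0.5 -0.1 -0.3] op 0.9
q [-1.34  0.71  1.46  0.78  1.72  2.3 ]
0 (array([ 2.69185122e-01,  2.66579821e-01,  1.93214040e+00, -1.34702462e-16,
        9.42872430e-01, -1.54595730e+00]), np.float64(5.551115123125783e-16)) (array([ 2.69185122e-01,  2.66579821e-01,  1.93214040e+00, -8.66389118e-14,
        9.42872430e-01,  2.48390268e-02]), np.float64(6.213611798077014e-12))
1 (array([ 2.69185122e-01,  2.66579821e-01,  1.93214040e+00, -1.47671279e-16,
        9.42872430e-01,  1.59563535e+00]), np.float64(3.5693394472015726e-15)) (array([0.25407149, 0.26271806, 1.93727785, 0.02685826, 0.94132482,
       3.12      ]), np.float64(0.02171071935612825))
```

View pics/p3.png

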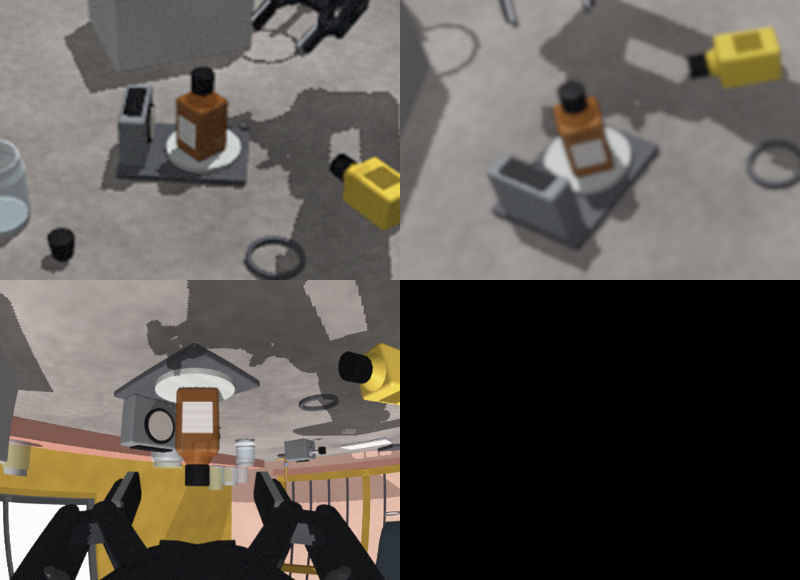

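```bash
cat > pk.py <<'E'
from ik import *
o=state(); q=np.array(o['q']); r0=rot(o); Rt=tool(194,0); A=np.array(o['eef_pos']);B=np.array([.455,.247,.22])
rv=(r0.inv()*Rt).as_rotvec(); goto(o,B,Rt)
for s in np.linspace(0,1,21):
    qn,e=ik(A+(B-A)*s+[0,0,.1*min(1,s*4)*(1-s)],r0*R.from_rotvec(rv*s),q); print(s.round(2),qn.round(2),round(e,3)); q=qn
E
python3 pk.py
```

```text
t 14.47 pos [ 0.4391 -0.4119  0.128 ] rot [ 0.4536 -0.3661  0.7847  0.2109] F [ 0.5 -0.1 -0.3] op 0.9
shift [-5.62  6.86  6.66] turn [ -9.2    2.98 -15.91]
0.0 [-1.37  0.7   1.5   0.75  1.71  2.26] 0.0
0.05 [-1.33  0.63  1.54  0.72  1.74  2.19] 0.0
0.1 [-1.29  0.57  1.57  0.68  1.76  2.11] 0.0
0.15 [-1.25  0.5   1.6   0.65  1.77  2.04] 0.0
0.2 [-1.2   0.44  1.63  0.62  1.79  1.97] 0.0
0.25 [-1.15  0.37  1.66  0.59  1.79  1.9 ] 0.0
0.3 [-1.09  0.32  1.7   0.55  1.77  1.83] 0.0
0.35 [-1.02  0.28  1.74  0.52  1.74  1.76] 0.0
0.4 [-0.95  0.23  1.77  0.49  1.71  1.7 ] 0.0
0.45 [-0.88  0.18  1.8   0.47  1.68  1.65] 0.0
0.5 [-0.8   0.13  1.83  0.44  1.65  1.61] 0.0
0.55 [-0.71  0.09  1.85  0.41  1.61  1.58] 0.0
0.6 [-0.62  0.05  1.87  0.38  1.58  1.55] 0.0
0.65 [-0.51  0.02  1.88  0.35  1.54  1.54] 0.0
0.7 [-0.41  0.    1.89  0.32  1.5   1.53] 0.0
0.75 [-0.3  -0.01  1.89  0.28  1.46  1.53] 0.0
0.8 [-0.18 -0.02  1.88  0.23  1.42  1.54] 0.0
0.85 [-0.07 -0.01  1.86  0.18  1.38  1.55] 0.0
0.9 [0.05 0.   1.84 0.13 1.35 1.57] 0.0
0.95 [0.16 0.03 1.81 0.07 1.32 1.58] 0.0
1.0 [0.27 0.06 1.78 0.   1.3  1.6 ] 0.0
```

Emit:
move_arm:
  motion:
    - [[-0.4,0,-0.4],[0,0,0],90]
    - [[-1.0,0,-0.9],[0,0,0],90]
    - [[-1.7,0,-1.2],[0,0,0],90]
    - [[-1.7,0,-1.2],[0,0,0],90]

```text
time_s: 14.98
eef_pos: [0.4329, -0.421, 0.2557]
eef_rot: [0.453, -0.369, 0.784, 0.208]
wrist_force: [-0.0, -0.9, -0.1]
opening: 0.898
```

```bash
python3 pk.py | sed -n '1,5p;20,30p'
```

```text
t 14.97 pos [ 0.4329 -0.421   0.2557] rot [ 0.4532 -0.3686  0.7844  0.2085] F [-0.  -0.9 -0.1] op 0.898
shift [-3.94  6.86  7.86] turn [ -9.17   2.93 -15.89]
0.0 [-1.38  0.56  1.43  0.78  1.87  2.4 ] 0.0
0.05 [-1.35  0.51  1.45  0.74  1.9   2.32] 0.0
0.1 [-1.3   0.45  1.48  0.71  1.92  2.23] 0.0
0.85 [-0.07 -0.03  1.84  0.18  1.42  1.55] 0.0
0.9 [ 0.05 -0.01  1.83  0.13  1.38  1.57] 0.0
0.95 [0.16 0.02 1.81 0.07 1.34 1.58] 0.0
1.0 [0.27 0.06 1.78 0.   1.3  1.6 ] 0.0
```

Emit:
move_arm:
  motion:
    - [[-0.28,0.48,0.55],[-0.64,0.2,-1.1],90]
    - [[-0.55,0.96,1.1],[-1.28,0.41,-2.2],90]
    - [[-0.83,1.44,1.65],[-1.93,0.62,-3.3],90]
    - [[-1.1,1.92,2.2],[-2.57,0.82,-4.4],90]
    - [[-1.38,2.4,2.75],[-3.2,1.03,-5.5],90]
    - [[-1.65,2.88,3.3],[-3.85,1.23,-6.7],90]
    - [[-1.93,3.36,3.85],[-4.5,1.44,-7.8],90]
    - [[-2.2,3.84,4.4],[-5.1,1.64,-8.9],90]
    - [[-2.5,4.3,4.95],[-5.8,1.85,-10.0],90]
    - [[-2.75,4.8,5.5],[-6.4,2.05,-11.1],90]

```text
time_s: 16.23
eef_pos: [0.4472, 0.0486, 0.2287]
eef_rot: [-0.181, 0.957, -0.209, -0.084]
wrist_force: [1.7, -0.3, 0.2]
opening: 0.899
```

```bash
python3 pk.py | sed -n '1,3p'
```

```text
t 16.23 pos [0.4472 0.0486 0.2287] rot [-0.1808  0.9574 -0.2091 -0.0839] F [ 1.7 -0.3  0.2] op 0.899
shift [-1.07 -2.81  1.38] turn [-2.79  0.9  -4.76]
0.0 [-0.41 -0.01  1.89  0.32  1.51  1.53] 0.0
```

Emit:
move_arm:
  motion:
    - [[-0.2,-0.6,0.3],[-0.6,0.2,-1.0],90]
    - [[-0.4,-1.1,0.55],[-1.2,0.4,-2.0],90]
    - [[-0.64,-1.7,0.83],[-1.7,0.55,-2.9],90]
    - [[-0.85,-2.2,1.1],[-2.3,0.7,-3.8],90]
    - [[-1.07,-2.81,1.38],[-2.8,0.9,-4.76],90]
    - [[-1.07,-2.81,1.38],[-2.8,0.9,-4.76],90]
    - [[-1.07,-2.81,1.38],[-2.8,0.9,-4.76],90]

```text
time_s: 17.1
eef_pos: [0.4558, 0.2447, 0.2202]
eef_rot: [0.0, 0.993, 0.119, -0.002]
wrist_force: [0.2, 0.1, -0.4]
opening: 0.908
```

```bash
python3 -c "
from h import *
state(); c=viewer.calibration('wrist'); im=viewer.camera('wrist').copy(); np.save('cal.npy',c,allow_pickle=True)
for n in ['knob_grip','switch_box']:
    for d in spotter.search_frame('wrist',n)[:2]: print(n,d['score'],np.array(d['centre'])*[560,420])
cv2.imwrite('pics/w2.png',cv2.resize(im,(784,588)))
print('knob guess px',proj('wrist',[.463,.249,.042],c)*1.4)"
```

```text
t 17.1 pos [0.4558 0.2447 0.2202] rot [ 2.000e-04  9.929e-01  1.192e-01 -1.700e-03] F [ 0.2  0.1 -0.4] op 0.908
switch_box 0.74 [277.088 103.32 ]
knob guess px [382.81596393 254.67159736]
```

View pics/w2.png

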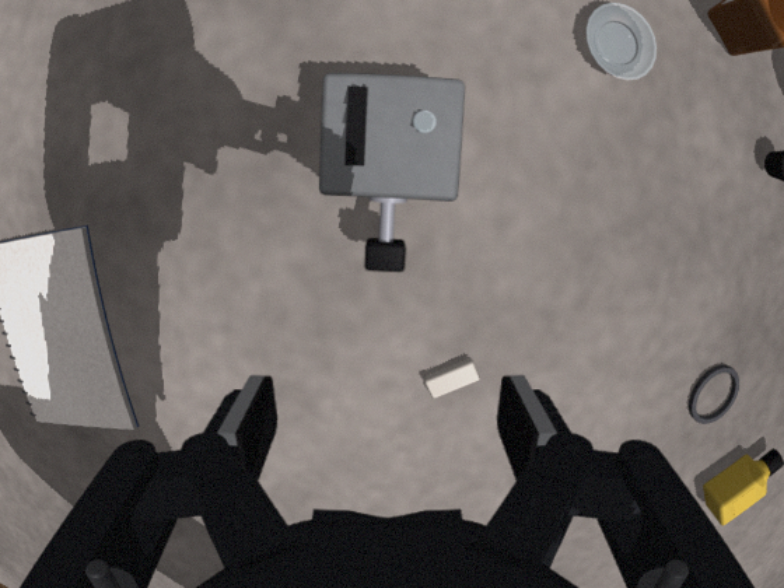

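```bash
python3 -c "
from h import *
c=np.load('cal.npy',allow_pickle=True).item()
f=lambda a,z: onz('wrist',np.array(a)/1.4,z,c)
az=lambda e:np.degrees(np.arctan2(e[1],e[0])).round(1)
C=[f(a,.065) for a in [(321,193),(458,200),(464,80),(325,76)]]
print('az sides',az(C[3]-C[0]),az(C[2]-C[1]),'front',az(C[0]-C[1])-90, az(C[3]-C[2])-90)
T=[f(a,.054) for a in [(367,240),(405,240),(405,258),(367,258)]]; print('knob top',np.mean(T,0).round(4),[t.round(4).tolist() for t in T],az(T[0]-T[1])-90)
fr=(C[0]+C[1])/2; print('front mid',fr.round(4))
p,e=tri([ray('scene',np.array((580,345))/1.4),ray('side',np.array((390,442))/1.4),ray('wrist',np.array((386,254))/1.4,c)]); print(p.round(4),np.round(e,4))
print('eraser',[f(a,.012).round(3).tolist() for a in [(423,380),(472,358),(480,375),(434,398)]])
o=state(); 
for A in [15]:
  d=np.array([np.cos(np.radians(A)),np.sin(np.radians(A)),0]); print('front-62?',(fr-.042*d).round(4))
"
```

```text
az sides 11.2 11.7 front 10.799999999999997 12.400000000000006
knob top [0.47   0.2484 0.054 ] [[0.473, 0.2623, 0.054], [0.479, 0.2375, 0.054], [0.467, 0.2344, 0.054], [0.4609, 0.2594, 0.054]] 13.700000000000003
front mid [0.5065 0.2549 0.065 ]
[0.4642 0.2477 0.0459] [0.0017 0.0016 0.0009]
eraser [[0.359, 0.189, 0.012], [0.388, 0.154, 0.012], [0.374, 0.142, 0.012], [0.344, 0.174, 0.012]]
t 17.25 pos [0.457  0.2433 0.2211] rot [ 1.000e-04  9.931e-01  1.174e-01 -9.000e-04] F [-0.7 -0.2  0.2] op 0.899
front-62? [0.466  0.2441 0.065 ]
```

```bash
python3 e.py "[.466,.247,.042],191.8,0"
```

```text
t 17.25 pos [0.457  0.2433 0.2211] rot [ 1.000e-04  9.931e-01  1.174e-01 -9.000e-04] F [-0.7 -0.2  0.2] op 0.899
q [0.26 0.07 1.77 0.   1.3  1.59]
tcp [0.466 0.247 0.031]
shift [ 0.17 -0.03  3.17] turn [-0.    0.01  0.21]
```

Emit:
move_arm:
  motion:
    - [[0.17,-0.03,0.7],[0,0,0.21],80]
    - [[0.17,-0.03,1.6],[0,0,0.21],80]
    - [[0.17,-0.03,2.5],[0,0,0.21],80]
    - [[0.17,-0.03,3.0],[0,0,0.21],80]
    - [[0.17,-0.03,3.17],[0,0,0.21],80]
    - [[0.17,-0.03,3.17],[0,0,0.21],80]

```text
time_s: 18.0
eef_pos: [0.4669, 0.248, 0.0316]
eef_rot: [-0.0, 0.995, 0.103, -0.0]
wrist_force: [0.3, 0.0, -0.0]
opening: 0.796
```

Emit:
move_arm:
  motion:
    - [[0,0,0],[0,0,0],20]
    - [[0,0,0],[0,0,0],20]
    - [[0,0,0],[0,0,0],20]
    - [[0,0,0],[0,0,0],20]
    - [[0,0,0],[0,0,0],20]

```text
time_s: 18.62
eef_pos: [0.4675, 0.249, 0.033]
eef_rot: [-0.0, 0.995, 0.104, 0.001]
wrist_force: [-1.9, -1.3, 5.4]
opening: 0.316
```

Emit:
move_arm:
  motion:
    - [[-0.08,0,0],[0,0,0],20]
    - [[-0.16,0,0],[0,0,0],20]
    - [[-0.24,0,0],[0,0,0],20]
    - [[-0.32,0,0],[0,0,0],20]
    - [[-0.38,0,0],[0,0,0],20]
    - [[-0.38,0,0],[0,0,0],20]

```text
time_s: 19.38
eef_pos: [0.4465, 0.245, 0.0331]
eef_rot: [-0.001, 0.995, 0.104, 0.003]
wrist_force: [6.4, 3.6, 1.5]
opening: 0.318
```

Emit:
move_arm:
  motion:
    - [[-0.02,0,0],[0,0,0],20]
    - [[-0.04,0,0],[0,0,0],20]
    - [[-0.04,0,0],[0,0,0],20]

```text
time_s: 19.75
eef_pos: [0.4444, 0.2446, 0.0331]
eef_rot: [-0.001, 0.995, 0.104, 0.003]
wrist_force: [6.9, 3.3, 0.7]
opening: 0.314
```

Emit:
move_arm:
  motion:
    - [[-0.02,0,0],[0,0,0],20]
    - [[-0.04,0,0],[0,0,0],20]
    - [[-0.04,0,0],[0,0,0],20]

```text
time_s: 20.12
eef_pos: [0.4429, 0.2443, 0.0331]
eef_rot: [-0.001, 0.995, 0.104, 0.004]
wrist_force: [9.8, 5.4, -2.5]
opening: 0.315
```

Emit:
move_arm:
  motion:
    - [[-0.02,0,0],[0,0,0],20]
    - [[-0.04,0,0],[0,0,0],20]
    - [[-0.04,0,0],[0,0,0],20]

```text
time_s: 20.5
eef_pos: [0.4429, 0.2443, 0.0333]
eef_rot: [-0.002, 0.995, 0.104, 0.006]
wrist_force: [19.7, 7.6, -12.8]
opening: 0.313
```

Emit:
move_arm:
  motion:
    - [[0.04,0,0],[0,0,0],20]
    - [[0.04,0,0],[0,0,0],80]
    - [[0.04,0,0],[0,0,0],80]
    - [[0.04,0,0],[0,0,0],80]
    - [[0.04,0,0],[0,0,0],80]

```text
time_s: 21.12
eef_pos: [0.439, 0.2429, 0.0313]
eef_rot: [0.0, 0.995, 0.104, -0.001]
wrist_force: [-0.1, 0.6, -0.4]
opening: 0.806
```

Emit:
move_arm:
  motion:
    - [[0,0,-0.5],[0,0,0],80]
    - [[0,0,-1.3],[0,0,0],80]
    - [[0,0,-2.2],[0,0,0],80]
    - [[0,0,-3.0],[0,0,0],80]
    - [[0,0,-3.0],[0,0,0],80]

```text
time_s: 21.75
eef_pos: [0.4421, 0.2438, 0.2161]
eef_rot: [-0.001, 0.995, 0.104, 0.004]
wrist_force: [-0.3, -0.3, -0.5]
opening: 0.799
```

```bash
python3 -c "
from h import *
state(); c=viewer.calibration('wrist'); w=viewer.camera('wrist'); a=viewer.camera('side'); b=viewer.camera('scene')
print('rest knob top px/2',proj('wrist',[.466,.247,.054],c)*400/560)
cv2.imwrite('pics/f.png',np.vstack([np.hstack([cv2.resize(a,(400,300)),cv2.resize(b,(400,300))]),np.hstack([cv2.resize(w,(400,300)),cv2.resize(a[60:200,200:387],(400,300))])]))"
```

```text
t 21.75 pos [0.4421 0.2438 0.2161] rot [-7.000e-04  9.946e-01  1.041e-01  4.100e-03] F [-0.3 -0.3 -0.5] op 0.799
rest knob top px/2 [198.62631666 122.0493703 ]
```

View pics/f.png

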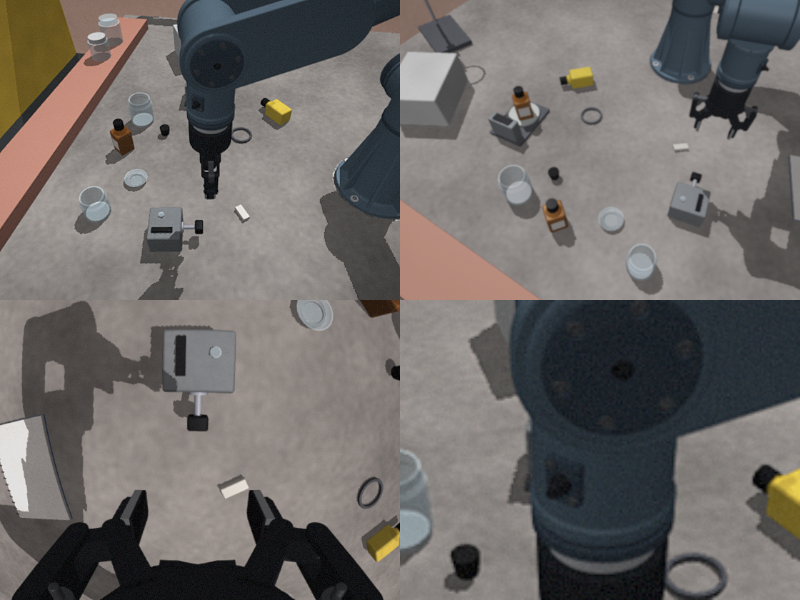

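```bash
python3 -c "
from h import *
print(workorder.hand_in()); state()"
```

```text
the job is handed in; nothing more can be done
None
the job is handed in; nothing more can be done
```

The bottle is standing cap up on the lamp plate, and I pulled the switch knob to its stop and let it spring back. I handed the job in at about 22 s of the 58 s allowed.

- **Bottle:** I gripped the toppled amber bottle across its body, turned it upright and lowered it until the wrist force showed contact. The base was then about 7 mm off the plate's centre, so I lifted it slightly, re-seated it nearer the middle and let go. After I backed away, the pictures showed it upright and wholly on the plate.
- **Knob:** It moved about 25 mm before stopping dead. The pull force then rose to about 21 N, well above the 8 N spring, so it was at its stop. After I let go, it showed within about 1 px of its predicted rest position.
- **Other things:** The other bench items looked unmoved in the last pictures, and the arm was clear of everything with near-zero wrist force.

**Not confirmed:** I did not see the lamp lit, because none of the final views showed its lens closely. The network did not find the knob in the wrist picture, so I located it by hand in three views that agreed within 2 mm.

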